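# Couple a ball hitch and latch it

## Robot

A 6-joint arm with a two-finger parallel gripper is mounted at the origin on a cart in front of the work surface, level with it; the furniture and walls round the work are solid. World frame = base frame: x ahead of the robot, y to its left, z up, the work surface at z = 0. Lengths are in m, angles in rad, forces in N, time in s.
With the tool pointing down it reaches from about 0.375 to 0.9 m from the base axis. Payload 3.1 kg.
Tool frame: the origin (TCP) lies midway between the tips of the shut fingers; the grasp point (between the pads) lies 19 mm behind it; x points along the fingers, y is the direction in which the jaws open and shut, and the axes are right-handed (so a half turn about x gives the same grasp; the last joint's range is limited). The gripper opens to 85 mm and grips with 20 to 120 N. Pads are 22 mm wide; open, the fingers measure 114 mm over their backs; the gripper's body (76 mm by 85 mm) begins 54 mm behind the grasp point. The pads swing forward as they close: fully open they stand 13 mm farther back than shut.
Start: joints at [-1.518, 0.527, 1.433, -0, 1.181, -0.178], TCP at [0.144, -0.608, 0.231] pointing down, gripper open.
Joint ranges: [-3.08, 3.08], [-0.75, 2.2], [0.22, 2.44], [-1.43, 4.57], [0, 2.65], [-2.85, 2.85]. Speed limits (rad/s): [2.79, 2.79, 3.14, 3.14, 3.14, 3.14].

## Interface

Orientations are given as a unit quaternion [x, y, z, w].
In Python, from station import manip gives the robot as it stands.
- The arm moves only by the tool carry_out, never from a script. Its argument "commands" is a list that holds one entry, the list of rows, each a list of 7 numbers: the shift along the tool's x, y, z in units of 25 mm (1.0 is 25 mm), then the turn, a rotation vector about the tool's x, y, z in units of 5 degrees (1.0 is 5 degrees), then the finger opening in mm, from 0 to 85.4. A call has exactly 5 rows; each row is the pose to reach, as a shift and turn from the pose commanded when the call began, along the tool's axes at that moment; what a row does not reach only later rows make up. A row lasts 1/10 s, in which the tool goes at most 50 mm and 8.59 degrees, less where a joint would pass 70% of its speed; a pose out of reach is approached as far as the arm can. A call with a gripper value outside its range is refused whole. The fingers move at their own pace and stop on an object; "force" is the grip in N (left out, the last holds). Time passes only in rows, so rows that repeat a pose let the fingers close, or fill a call up. It gives the time, the measured TCP pose, the force and the opening at its end, in the units of the state.
- manip.sense(): the state, without advancing time (a new reading comes with each control period).
- manip.snapshot(name): name is "side" or "top"; returns a dict with "image" (480x640x3 uint8, red, green, blue), "fx", "fy", "cx", "cy" (pixels), "rvec" (rotation vector, rad) and "tvec" (3), from world to camera coordinates, as OpenCV has them. Camera axes: x right, y down, z forward; pixel columns grow to the right and rows downward; lengths in m; the calibration is good to about 2 mm. A picture is of the moment at which its call begins. There is no depth.
- manip.sign_off(): hands the job in, once; it reports no verdict.
The state is a dict: "t": time; "q": joint angles; "qd": joint speeds; "tau": joint torques, N m; "tcp_pos": TCP position; "tool_rot": TCP orientation; "force": force on the tool from outside, world axes, zero at the start; "ft_torque": the same for the moment, N m; "finger_gap": opening from 0.0 (shut) to 1.0 (fully open).
Only numpy, scipy, OpenCV 4.12 (cv2) and the standard library are available. Lean on these libraries where they do the work, as an engineer would, in place of code of your own. Each camera call takes 0.05 s, during which the arm holds its last target.

## Task

Lift the trailer coupler off its wooden parking block, lower it, kept level, so that its cup goes gently over the ball of the ball mount until it is fully seated with the leg standing on the bench, and only then press the red lever down, without forcing it, until it is fully home. The ball stands a little off the centre of its plate, to a different side each time, so find it with the cup by feel; leave the coupler standing level and latched, and do not disturb the clutter.

Things in the scene. Friction and masses are not known exactly. Their poses are not given: they have to be found in the camera images.
- coupler: loose trailer coupler, 0.4 to 0.8 kg: dark steel cup 54 mm high that opens downward, blue tongue along the coupler's -x, leg under its end. Origin: centre of the cup's mouth, z up. It starts level, mouth resting on the parking block, foot on the bench, tongue roughly towards the robot. Seated on the ball it stands level at exactly the same height: mouth 20 mm above the bench.
- cup_mouth (a point): centre of the round mouth on the cup's underside (the coupler's origin). The cup is 52 mm across outside and 37 mm across inside, straight and without a lead-in, its rim flat: set down more than some 8 mm off the ball's axis it jams on the ball's crown instead of sliding over it. Flat ceiling at z = 46 mm, which rests on the top of the ball.
- tongue_grip (a point): middle of the tongue where the coupler balances and is best gripped across its width, at coupler x = -65, z = 36 mm. The tongue is a straight bar 24 mm wide (coupler y), 28 mm high (coupler z 22 to 50 mm), from the cup to x = -134 mm.
- foot_sole (a point): centre of the sole of the rubber foot, 36 mm across, of the leg under the tongue, at coupler x = -120, z = -20 mm; on the bench when parked and when seated
- lever (a joint): red latch lever on the cup. 0 = open, rising 0.65 rad above level; 0.65 = fully down, level, at its stop. Stays where left; pushing its outer third down takes 4 to 10 N. It drives a brass jaw in front of the cup (coupler +x side) in under the ball, 14 mm per rad: out of the ball's way only below about 0.15 rad, and it strikes the ball and blocks the lever unless the cup is seated.
- lever_hinge (a point): middle of the lever's hinge, at coupler x = +18, z = 62 mm; turns about coupler y. The lever is 47 mm long, 6 mm thick, its paddle 28 mm wide. Open, its tip is above coupler x = -19, z = 90 mm; fully down it points to coupler -x, tip at x = -29 mm, top face at z = 65 mm.
- lever_tip (a point): the free end of the red lever, in the middle of its width and thickness
- ball_mount: fixed grey plate 110 x 110 x 8 mm on the bench, origin at the centre of its underside. On it a steel ball 34 mm across on a 16 mm neck; ball centre 49 mm, top 66 mm above the bench. The ball stands on an eccentric disc, 14 mm off the plate's centre towards a side that differs each time and is not measured. The disc is clamped and does not yield.
- park_block: fixed pine block, 62 x 115 x 20 mm, on which the cup is parked; origin at the centre of its underside
- jar_0: clutter: parts jar with a black lid, 58 mm across, 60 mm high; origin at the centre of its underside
- jar_1: clutter: parts jar with a red lid, 58 mm across, 60 mm high; origin at the centre of its underside
- pliers: clutter: pliers with red handles, 51 x 161 x 12 mm, lying flat
- screwdriver_1: clutter: screwdriver with a black handle, 29 x 190 x 29 mm, lying
- chisel: clutter: wood chisel with a wooden handle, 31 x 235 x 31 mm, lying
- sanding_block: clutter: brown cork sanding block, 61 x 105 x 28 mm, lying between coupler and ball mount
There are look-alikes about, which are no part of the job. What is meant by the coupler is not green, and is the larger of those in its own colour.

How it is judged:
On the way:
1. the coupler is seated on the ball, level, with its lever still up (horizontal distance between coupler and ball_mount below 0.018 m and z of cup_mouth in the frame of ball_mount below 0.0225 m and angle between coupler's own z axis and vertical below 0.05 rad and value of joint lever below 0.2 rad), for 0.3 s.
At the end, for the whole second after the job is handed in: The cup is fully seated on the ball (mouth no more than 22.5 mm above the bench, within 18 mm of the plate's centre), the coupler is level within 0.05 rad, its lever is fully down (over 0.58 of 0.65 rad), and it is released and at rest (horizontal distance between coupler and ball_mount below 0.018 m and z of cup_mouth in the frame of ball_mount below 0.0225 m and angle between coupler's own z axis and vertical below 0.05 rad and value of joint lever above 0.58 rad and linear speed of coupler below 0.01 m/s and contact force between the fingers and coupler below 0.1 N); the robot touches nothing.
It fails at once if the coupler is forced or dropped onto the ball mount (over 25 N while its lever is still up) (contact force between coupler and ball_mount above 25 N and value of joint lever below 0.2 rad).
It fails at once if the coupler is not kept level over the ball mount (tipped by more than 0.17 rad, about 10 degrees) (horizontal distance between coupler and ball_mount below 0.05 m and angle between coupler's own z axis and vertical above 0.17 rad).
It fails at once if the lever is forced (over 40 N from the fingers on the coupler while the lever goes down or is down) (contact force between the fingers and coupler above 40 N and value of joint lever above 0.25 rad).
It fails at once if the lever is pushed down past half before the cup is seated (value of joint lever above 0.33 rad and not (horizontal distance between coupler and ball_mount below 0.018 m and z of cup_mouth in the frame of ball_mount below 0.025 m)).
It fails at once if clutter is shifted by more than 20 mm (distance of any of jar_0, jar_1, pliers, screwdriver_1, chisel, sanding_block from where it was at the start of the episode above 0.02 m).
It also fails if it takes over 72 s, if anything falls off the work surface, if the arm or the gripper's body presses on something with over 40 N, if the wrist force passes 120 N, or if a joint passes its speed limit or range.

## Working session

There is one attempt and no reset: what is moved stays moved. The work goes in short steps, Python scripts to look and compute and a tool call to move; the robot and the scene stay as the last step left them, time stands still between calls to the robot, and variables do not carry over. Pictures are saved under pics/ and viewed, and the job is handed in when it is done.

Besides the shell and the picture viewer there is one more tool, called after "Emit:" in YAML: its name, and indented under it one key for each argument. carry_out: Moves the arm, as the interface text tells. Its arguments: {"type":"object","properties":{"commands":{"type":"array"},"force":{"type":"number"}},"required":["commands"]}

```bash
mkdir -p pics; ls; cat > h.py <<'E'
import cv2,numpy as np
from station import manip
def snap(n,f):
    s=manip.snapshot(n); cv2.imwrite('pics/'+f,s['image'][:,:,::-1]); return s
def cam(s):
    R=cv2.Rodrigues(np.array(s['rvec'],float))[0]; t=np.array(s['tvec'],float).ravel(); return R,t
def ray(s,u,v,z):
    R,t=cam(s); d=R.T@np.array([(u-s['cx'])/s['fx'],(v-s['cy'])/s['fy'],1]); c=-R.T@t
    return c+d*(z-c[2])/d[2]
def proj(s,p):
    R,t=cam(s); q=R@np.array(p,float)+t; return [s['fx']*q[0]/q[2]+s['cx'],s['fy']*q[1]/q[2]+s['cy']]
E
python3 - <<'E'
from h import *
import pickle
a=snap('top','t0.png'); b=snap('side','s0.png'); pickle.dump((a,b),open('c0.pkl','wb'))
for s in (a,b):
    R,t=cam(s); print(s['fx'],-R.T@t,R[2])
print(manip.sense())
E
```

```text
pics
499.9369754762606 [ 0.38140002 -0.002699    1.37845739] [ 0.12687203  0.04859086 -0.99072823]
441.7751061108108 [0.5881425  1.30771465 0.81963923] [-0.03870365 -0.86017092 -0.50853516]
{'t': 0.1, 'q': array([-1.51751427e+00,  5.28351786e-01,  1.43378041e+00,  1.20240991e-05,
        1.18139251e+00, -1.78504539e-01]), 'qd': array([-0.00058633, -0.00207139, -0.00403   , -0.0017277 , -0.0002924 ,
       -0.00194566]), 'tau': array([-2.95286918e-04, -4.43304527e+01, -1.78586054e+01, -2.53204880e-04,
        3.84891275e-03,  9.28818110e-06]), 'tcp_pos': array([ 0.14356736, -0.60762733,  0.23044264]), 'tool_rot': array([ 0.70240995,  0.08244547, -0.70231662,  0.08108247]), 'force': array([0.34366837, 0.08780133, 0.92054972]), 'ft_torque': array([ 0.03004608, -0.02401712, -0.00806988]), 'finger_gap': 0.9965324826543842}
```

View pics/t0.png

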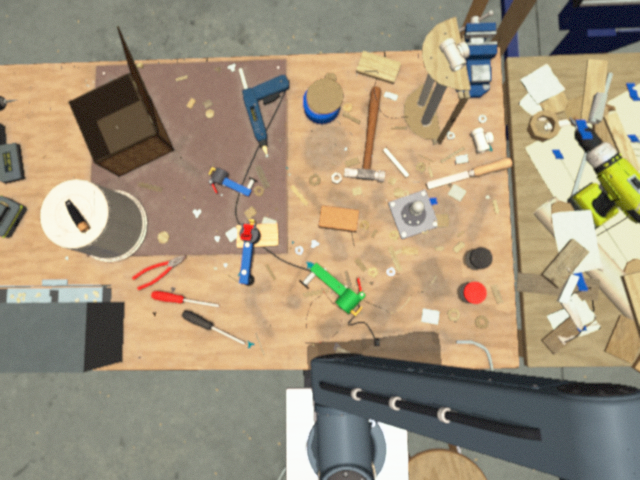

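View pics/s0.png

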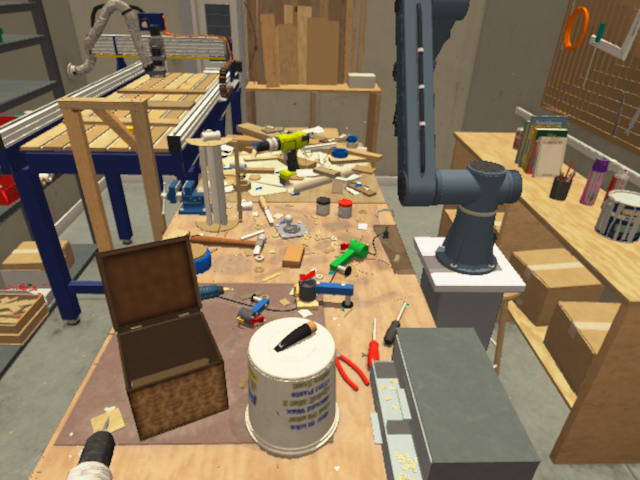

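The top view shows the large blue coupler at about (248,235) to (246,283) on its block, and the ball mount at (415,213). The sanding block is at (338,218). A smaller blue look-alike is at (230,182), and there is a green one at (337,288).

```bash
python3 - <<'E'
from h import *
import pickle
a,b=pickle.load(open('c0.pkl','rb'))
im=a['image'][:,:,::-1]; 
l=cv2.resize(im[200:300,205:305],(400,400),interpolation=cv2.INTER_CUBIC); r=cv2.resize(im[165:265,365:465],(400,400),interpolation=cv2.INTER_CUBIC)
cv2.imwrite('pics/z0.png',np.hstack([l,r]))
im=b['image'][:,:,::-1]; 
l=cv2.resize(im[250:330,280:380],(400,320),interpolation=cv2.INTER_CUBIC); r=cv2.resize(im[190:270,250:350],(400,320),interpolation=cv2.INTER_CUBIC)
cv2.imwrite('pics/z1.png',np.hstack([l,r]))
E
```

```text
(no output)
```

View pics/z0.png

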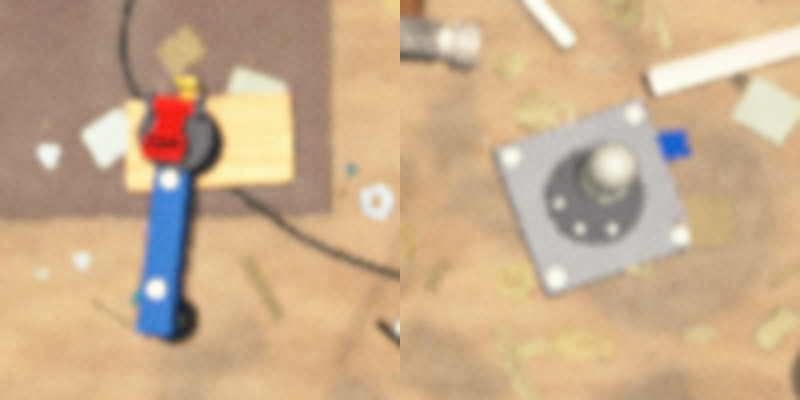

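View pics/z1.png

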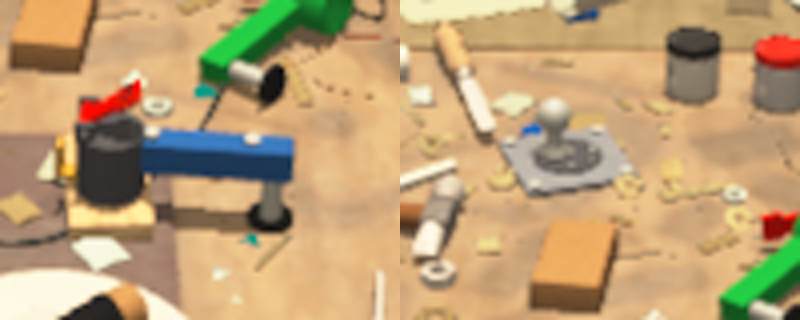

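```bash
python3 - <<'E'
from h import *
import pickle
a,b=pickle.load(open('c0.pkl','rb'))
im=a['image']; hsv=cv2.cvtColor(im,cv2.COLOR_RGB2HSV)
m=cv2.inRange(hsv,(100,120,60),(125,255,255)); m[:, :225]=0; m[:200]=0; m[300:]=0; m[:,290:]=0
m[:238]=0
ys,xs=np.nonzero(m)
for y in range(ys.min(),ys.max()+1,4):
    r=xs[ys==y]; 
    if len(r): print(y,r.min(),r.max(), im[y,r.min()-1:r.max()+2,2])
# bolts
for p in ((168,178),(155,290),(155,333)): print(ray(a,205+(p[0]-1.5)/4,200+(p[1]-1.5)/4,.071))
# plate corners z=.008 bolts
for p in ((635,113),(512,157),(555,278),(680,235)): print('pl',ray(a,365+(p[0]-401.5)/4,165+(p[1]-1.5)/4,.010))
def tri(pa,pb):
    A=[];B=[]
    for s,(u,v) in ((a,pa),(b,pb)):
        R,t=cam(s); P=np.hstack([R,t[:,None]]); x=(u-s['cx'])/s['fx']; y=(v-s['cy'])/s['fy']
        A+= [x*P[2]-P[0], y*P[2]-P[1]]
    A=np.array(A); return np.linalg.lstsq(A[:,:3],-A[:,3],rcond=None)
ua=365+(609-401.5)/4, 165+(164-1.5)/4
ub=250+(553-401.5)/4, 190+(113-1.5)/4
print(ua,ub,tri(ua,ub)); print(ray(a,*ua,.049),ray(b,*ub,.049))
g=cv2.cvtColor(im,cv2.COLOR_RGB2GRAY); print(g[196:222,405:432])
E
```

```text
243 251 252 [157 141  91  60]
247 244 252 [184 207 216 221 219 214 216 201 157  98  73]
251 243 251 [155 194 211 214 215 217 214 209 182 126  78]
255 243 251 [185 204 211 210 208 215 219 200 165 109  75]
259 243 250 [198 212 208 215 211 210 211 184 135  81]
263 242 250 [182 205 213 210 212 213 210 202 167 113  78]
267 242 249 [188 207 208 210 211 212 209 183 136  88]
271 247 249 [203 193 174 112  81]
275 240 249 [165 192 205 211 212 218 215 211 189 144  94  54]
279 240 248 [171 197 207 209 210 207 210 207 174 116  77]
283 244 248 [166 171 177 165 134  91  56]
[0.53319138 0.25225149 0.071     ]
[0.45904151 0.26036379 0.071     ]
[0.43079733 0.26013937 0.071     ]
pl [ 0.67456305 -0.22760186  0.01      ]
pl [ 0.64543655 -0.14222464  0.01      ]
pl [ 0.56055734 -0.1689886   0.01      ]
pl [ 0.58873889 -0.25493971  0.01      ]
(416.875, 205.625) (287.875, 217.875) (array([ 0.63104297, -0.20225423,  0.05142732]), array([1.6578433e-07]), np.int32(3), array([1.41840657, 1.26743178, 0.65775434]))
[ 0.63179189 -0.20264429  0.049     ] [ 0.63089355 -0.20689658  0.049     ]
[[196 201 203 197 19
[... 2218 characters left out ...]
 189 192 192 194 193]
 [178 147 125 126 125 123 121 125 126 127 132 135 133 128 123 124 123 119
  122 128 148 174 193 193 194 194 193]
 [145 130 122 126 125 127 123 121 124 122 124 120 125 124 124 122 123 120
  121 132 153 184 194 191 192 191 192]
 [121 123 123 124 123 125 123 123 123 126 124 123 123 121 122 122 124 121
  127 140 164 188 195 192 191 193 192]
 [122 119 120 126 127 123 123 122 126 126 126 121 130 127 126 124 125 122
  129 148 181 192 194 191 194 193 193]
 [123 120 124 131 153 151 133 126 123 120 121 132 150 151 132 127 120 125
  141 163 186 195 195 193 193 195 194]
 [124 123 122 153 187 187 149 126 120 120 130 148 180 192 161 128 126 137
  154 178 192 193 194 195 195 197 196]]
```

```bash
cat >> h.py <<'E'
from scipy.spatial.transform import Rotation as Rn
def toolR(yaw): # jaw axis (tool y) at heading yaw, tool x down
    y=np.array([np.cos(yaw),np.sin(yaw),0]); x=np.array([0,0,-1.]); return np.c_[x,y,np.cross(x,y)]
def delta(p,R,s=None):
    s=s or manip.sense(); R0=Rn.from_quat(s['tool_rot']).as_matrix()
    return np.round(np.r_[R0.T@(np.array(p)-s['tcp_pos'])/.025, np.degrees(Rn.from_matrix(R0.T@R).as_rotvec())/5],3)
E
python3 - <<'E'
from h import *
import pickle
a,b=pickle.load(open('c0.pkl','rb'))
s=manip.sense(); R0=Rn.from_quat(s['tool_rot']).as_matrix(); print(R0.round(3)); y=R0[:,1]; print('yaw',np.degrees(np.arctan2(y[1],y[0])))
ex=np.array([.994,-.109,0]); ey=np.array([.109,.994,0]); O=np.array([.564,.249,.02])
im=a['image'][:,:,::-1].copy(); im2=b['image'][:,:,::-1].copy()
im=cv2.resize(im[200:300,205:305],(400,400),interpolation=cv2.INTER_CUBIC);im2=cv2.resize(im2[250:330,280:380],(400,320),interpolation=cv2.INTER_CUBIC)
pts=[O+ex*26*np.cos(t)/1e3+ey*26*np.sin(t)/1e3+[0,0,z] for z in (0,.054) for t in np.arange(0,6.28,.4)]
pts+=[O+ex*x+ey*y+[0,0,.05] for x in (-.134,-.08,-.03) for y in (-.012,.012)]
for p in pts:
    u=proj(a,p); cv2.circle(im,(int((u[0]-205)*4+2),int((u[1]-200)*4+2)),2,(0,255,0),-1)
    u=proj(b,p); cv2.circle(im2,(int((u[0]-280)*4+2),int((u[1]-250)*4+2)),2,(0,255,0),-1)
cv2.imwrite('pics/z2.png',np.vstack([im,im2]))
for yaw in (np.arctan2(.994,.109),):
  print('A',delta([.45,-.30,.23],toolR(yaw)),'A-',delta([.45,-.30,.23],toolR(yaw-np.pi)))
E
```

```text
[[-0.     0.23  -0.973]
 [ 0.002 -0.973 -0.23 ]
 [-1.    -0.002 -0.   ]]
yaw -76.71984926481143
A [ 4.0000e-02 -9.1600e+00 -1.4756e+01 -3.2092e+01 -3.1000e-02 -0.0000e+00] A- [  0.04   -9.16  -14.756   3.908  -0.      0.022]
```

View pics/z2.png

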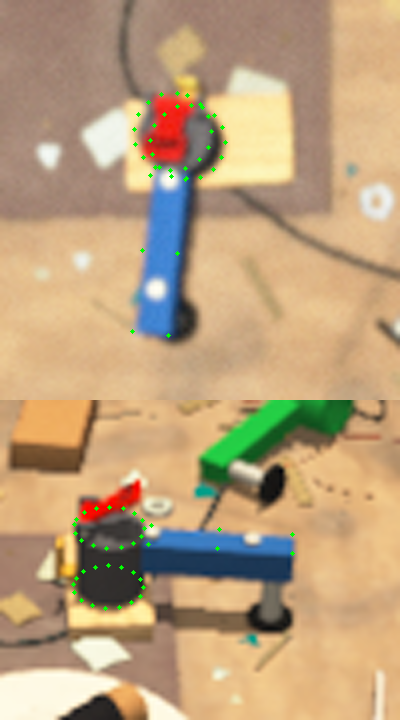

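Emit:
carry_out:
  commands:
    - [[0,-1.1,-1.7,0.8,0,0,60],[0,-2.1,-3.4,1.6,0,0,60],[0,-3.2,-5.1,2.4,0,0,60],[0,-4.2,-6.8,3.1,0,0,60],[0,-5.3,-8.5,3.9,0,0,60]]

```text
t: 0.6
tcp_pos: [0.3206, -0.4294, 0.231]
tool_rot: [-0.706, 0.039, 0.706, 0.04]
force: [0.3, -0.1, 0.3]
finger_gap: 0.705
```

```bash
python3 - <<'E'
from h import *
s=manip.sense(); print(s['t'],s['tcp_pos'],s['force'],s['finger_gap'])
ex=np.array([.994,-.109,0]); O=np.array([.564,.2465,.02]); yaw=np.arctan2(.994,.109)-np.pi
g=O-.070*ex; print(g,delta([g[0],g[1],.16],toolR(yaw)))
E
```

```text
0.6 [ 0.32058391 -0.42936365  0.23103051] [ 0.26769491 -0.08394233  0.32391549] 0.704945628064799
[0.49442 0.25413 0.02   ] [ 2.8530e+00 -2.7944e+01 -3.8560e+00 -3.1000e-02  1.0000e-03  5.0000e-03]
```

Emit:
carry_out:
  commands:
    - [[0,-2,-0.28,0,0,0,60],[0,-4,-0.55,0,0,0,60],[0,-6,-0.83,0,0,0,60],[0,-8,-1.1,0,0,0,60],[0,-10,-1.38,0,0,0,60]]

```text
t: 1.1
tcp_pos: [0.3803, -0.1864, 0.2312]
tool_rot: [-0.706, 0.038, 0.706, 0.039]
force: [1.5, -0.0, 0.5]
finger_gap: 0.703
```

Emit:
carry_out:
  commands:
    - [[0,-2,-0.28,0,0,0,60],[0,-4,-0.55,0,0,0,60],[0,-6,-0.83,0,0,0,60],[0,-8,-1.1,0,0,0,60],[0,-10,-1.38,0,0,0,60]]

```text
t: 1.6
tcp_pos: [0.4411, 0.0561, 0.2313]
tool_rot: [-0.706, 0.038, 0.706, 0.038]
force: [1.4, -0.3, -0.2]
finger_gap: 0.701
```

Emit:
carry_out:
  commands:
    - [[0.4,-2,-0.28,0,0,0,60],[0.9,-4,-0.55,0,0,0,60],[1.5,-6,-0.83,0,0,0,60],[2.0,-7.9,-1.1,0,0,0,60],[2.0,-7.9,-1.1,0,0,0,60]]

```text
t: 2.1
tcp_pos: [0.49, 0.2519, 0.1795]
tool_rot: [-0.706, 0.036, 0.706, 0.037]
force: [-0.2, -0.5, 0.8]
finger_gap: 0.698
```

```bash
python3 - <<'E'
from h import *
s=manip.sense(); print(s['t'],s['tcp_pos'],s['force'],s['finger_gap'])
ex=np.array([.994,-.109,0]); O=np.array([.564,.2465,.02]); yaw=np.arctan2(.994,.109)-np.pi
g=O-.070*ex; print(g,delta([g[0],g[1],.038],toolR(yaw)))
snap('top','t1.png'); snap('side','s1.png')
a=cv2.imread('pics/t1.png')[180:320,170:310]; b=cv2.imread('pics/s1.png')[190:330,260:400]
cv2.imwrite('pics/z3.png',np.hstack([cv2.resize(a,(400,400)),cv2.resize(b,(400,400))]))
E
```

```text
2.1 [0.4899768  0.25190126 0.17950233] [-0.23347992 -0.50594069  0.78946006] 0.6975882935792938
[0.49442 0.25413 0.02   ] [ 5.66  -0.101 -0.173  0.066  0.011  0.012]
```

View pics/z3.png

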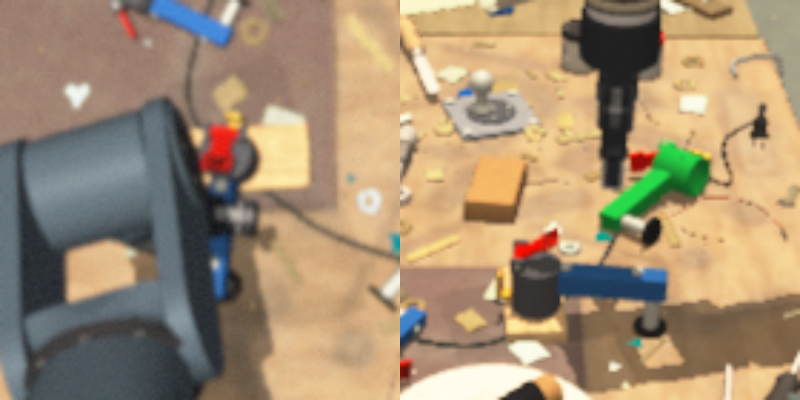

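The gripper is above the tongue, just behind the cup, so I'm descending straight and gripping.

Emit:
carry_out:
  commands:
    - [[1.0,-0.1,-0.17,0.07,0,0,60],[2.5,-0.1,-0.17,0.07,0,0,60],[4,-0.1,-0.17,0.07,0,0,60],[5.2,-0.1,-0.17,0.07,0,0,60],[5.65,-0.1,-0.17,0.07,0,0,60]]

```text
t: 2.7
tcp_pos: [0.4925, 0.247, 0.038]
tool_rot: [-0.704, 0.042, 0.708, 0.041]
force: [-0.9, -0.6, -0.4]
finger_gap: 0.701
```

```bash
python3 - <<'E'
from h import *
s=manip.sense(); print(s['t'],s['tcp_pos'],s['force'],s['finger_gap'])
snap('top','t2.png'); snap('side','s2.png')
a=cv2.imread('pics/t2.png')[180:320,170:310]; b=cv2.imread('pics/s2.png')[190:330,260:400]
cv2.imwrite('pics/z4.png',np.hstack([cv2.resize(a,(400,400)),cv2.resize(b,(400,400))]))
E
```

```text
2.7 [0.49247232 0.24696228 0.03802962] [-0.94461427 -0.5936513  -0.41740972] 0.7014466290175294
```

View pics/z4.png

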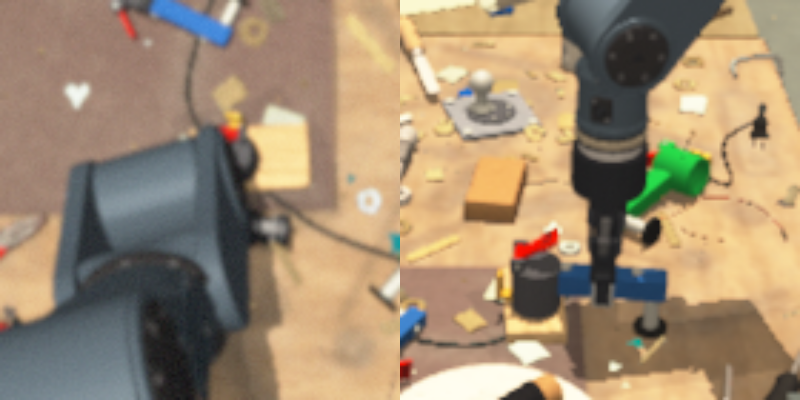

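```bash
python3 - <<'E'
from h import *
s=manip.sense(); print(s['t'],s['tcp_pos'],s['force'],s['finger_gap'],s['qd'])
R=Rn.from_quat(s['tool_rot']).as_matrix(); print(R.round(4), np.degrees(np.arctan2(R[1,1],R[0,1])))
E
```

```text
2.8 [0.49347065 0.2477888  0.03921058] [0.27102351 0.10019937 0.13477533] 0.7039810932037592 [ 0.01029866 -0.04340186 -0.03077695  0.00437071  0.01423606  0.00200439]
[[-0.0033 -0.1162 -0.9932]
 [-0.0011 -0.9932  0.1162]
 [-1.      0.0015  0.0032]] -96.67199246299275
```

Emit:
carry_out:
  commands:
    - [[0,0,0,0,0,0,60],[0,0,0,0,0,0,60],[0,0,0,0,0,0,60],[0,0,0,0,0,0,60],[0,0,0,0,0,0,60]]

```text
t: 3.3
tcp_pos: [0.4947, 0.2496, 0.0407]
tool_rot: [0.706, -0.04, -0.706, -0.041]
force: [-0.0, -1.3, 0.1]
finger_gap: 0.703
```

```bash
python3 - <<'E'
from h import *
s=manip.sense(); print(s['t'],s['tcp_pos'],s['force'],s['finger_gap'],s['qd'])
R=Rn.from_quat(s['tool_rot']).as_matrix(); print(R.round(4), np.degrees(np.arctan2(R[1,1],R[0,1])))
E
```

```text
3.3 [0.49465595 0.24964316 0.04071506] [-0.04444087 -1.31270582  0.09772876] 0.7033795211590557 [ 0.00066565  0.00831268  0.00258584 -0.00079775 -0.0019309  -0.00205456]
[[ 1.100e-03 -1.141e-01 -9.935e-01]
 [ 3.000e-04 -9.935e-01  1.141e-01]
 [-1.000e+00 -4.000e-04 -1.100e-03]] -96.55387128834232
```

Emit:
carry_out:
  commands:
    - [[0,-0.15,0,0,0,0,45],[0,-0.15,0,0,0,0,30],[0,-0.15,0,0,0,0,15],[0,-0.15,0,0,0,0,10],[0,-0.15,0,0,0,0,10]]
  force: 80

```text
t: 3.8
tcp_pos: [0.4953, 0.2543, 0.0406]
tool_rot: [0.706, -0.04, -0.705, -0.041]
force: [-0.7, 5.4, 4.7]
finger_gap: 0.268
```

Emit:
carry_out:
  commands:
    - [[0,-0.15,0,0,0,0,10],[-0.1,0,0,0,0,0,10],[-0.3,0,0,0,0,0,10],[-0.5,0,0,0,0,0,10],[-0.7,0,0,0,0,0,10]]

```text
t: 4.3
tcp_pos: [0.4941, 0.2529, 0.0572]
tool_rot: [-0.705, 0.041, 0.707, 0.04]
force: [0.6, 0.1, -7.7]
finger_gap: 0.263
```

```bash
python3 - <<'E'
from h import *
s=manip.sense(); print(s['t'],s['tcp_pos'],s['force'],s['ft_torque'],s['finger_gap'])
snap('top','t3.png'); snap('side','s3.png')
a=cv2.imread('pics/t3.png')[180:320,170:310]; b=cv2.imread('pics/s3.png')[190:330,260:400]
cv2.imwrite('pics/z5.png',np.hstack([cv2.resize(a,(400,400)),cv2.resize(b,(400,400))]))
E
```

```text
4.3 [0.49408613 0.25288143 0.0572055 ] [ 0.59150248  0.06152353 -7.70559115] [ 0.03012047  0.20398531 -0.00390012] 0.2632520567749886
```

View pics/z5.png

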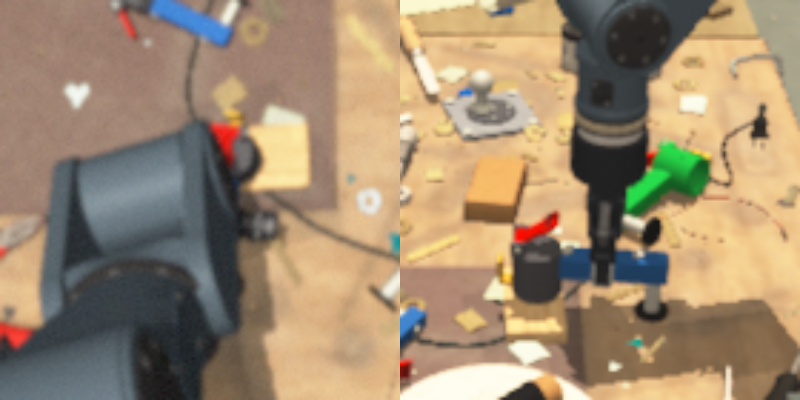

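Emit:
carry_out:
  commands:
    - [[-1,0,0,0,0,0,10],[-2.2,0,0,0,0,0,10],[-3.4,0,0,0,0,0,10],[-4.2,0.2,0,0,0,0,10],[-4.4,1,-0.2,0,0,0,10]]

```text
t: 4.9
tcp_pos: [0.498, 0.2295, 0.1703]
tool_rot: [0.708, -0.039, -0.704, -0.041]
force: [0.9, 0.3, -7.3]
finger_gap: 0.267
```

Emit:
carry_out:
  commands:
    - [[0,1.2,-0.3,0,0,0,10],[0,2.8,-0.7,0,0,0,10],[0,4.4,-1.2,0,0,0,10],[0,6.0,-1.6,0,0,0,10],[0,7.6,-2.0,0,0,0,10]]

```text
t: 5.4
tcp_pos: [0.5243, 0.0319, 0.1674]
tool_rot: [-0.706, 0.04, 0.706, 0.04]
force: [0.9, 0.2, -7.2]
finger_gap: 0.268
```

Emit:
carry_out:
  commands:
    - [[0,1.6,-0.4,0,0,0,10],[0,3.2,-0.9,0,0,0,10],[0,4.8,-1.3,0,0,0,10],[0,6.2,-1.7,0,0,0,10],[0,7.2,-2.0,0,0,0,10]]

```text
t: 5.9
tcp_pos: [0.5538, -0.154, 0.1673]
tool_rot: [-0.706, 0.041, 0.706, 0.041]
force: [1.5, 0.4, -6.0]
finger_gap: 0.268
```

Emit:
carry_out:
  commands:
    - [[0,0.6,-0.1,0,0,0,10],[0,0.9,-0.2,0,0,0,10],[0,1.0,-0.2,0,0,0,10],[0,1.0,-0.2,0,0,0,10],[0,1.0,-0.2,0,0,0,10]]

```text
t: 6.4
tcp_pos: [0.5555, -0.175, 0.1674]
tool_rot: [-0.706, 0.04, 0.706, 0.04]
force: [0.5, 0.1, -6.9]
finger_gap: 0.271
```

```bash
python3 - <<'E'
from h import *
s=manip.sense(); print(s['t'],s['tcp_pos'],s['force'],s['ft_torque'],s['finger_gap'])
R=Rn.from_quat(s['tool_rot']).as_matrix(); print(R.round(4), np.degrees(np.arctan2(R[1,1],R[0,1])))
snap('top','t4.png'); snap('side','s4.png')
a=cv2.imread('pics/t4.png')[140:280,350:490]; b=cv2.imread('pics/s4.png')[130:270,240:380]
cv2.imwrite('pics/z6.png',np.hstack([cv2.resize(a,(400,400)),cv2.resize(b,(400,400))]))
E
```

```text
6.4 [ 0.55553771 -0.17503115  0.16741483] [ 0.48718414  0.10041462 -6.90774388] [-0.01189515  0.25536187  0.00797464] 0.2706374633047763
[[-1.100e-03 -1.130e-01 -9.936e-01]
 [ 1.100e-03 -9.936e-01  1.130e-01]
 [-1.000e+00 -9.000e-04  1.200e-03]] -96.486691381008
```

View pics/z6.png

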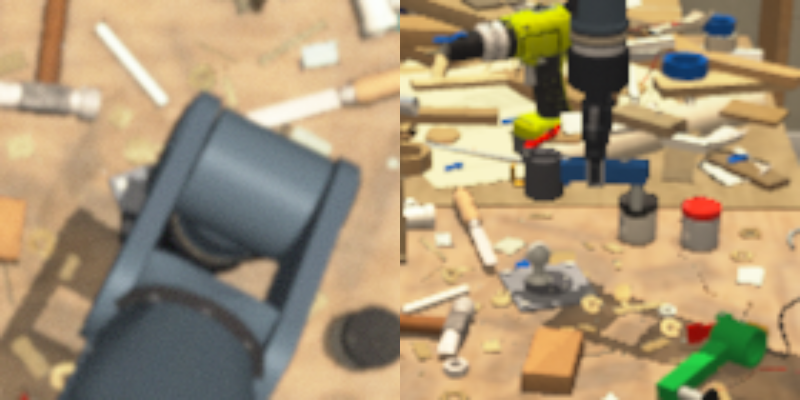

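```bash
python3 - <<'E'
from h import *
import pickle
s=manip.sense(); b=manip.snapshot('side'); pickle.dump((s,b),open('c4.pkl','wb'))
R=Rn.from_quat(s['tool_rot']).as_matrix(); ex=-R[:,2]; ey=-R[:,1]; ez=-R[:,0]
im=cv2.resize(b['image'][160:220,260:340,::-1],(800,600),interpolation=cv2.INTER_CUBIC)
O=s['tcp_pos']+.070*ex-.0206*ez
pts=[O+ex*26*np.cos(t)/1e3+ey*26*np.sin(t)/1e3+ez*z for z in (0,.054) for t in np.arange(0,6.28,.2)]
pts+=[O+ex*-.134+ey*y+ez*z for y in (-.012,.012) for z in (.022,.05)]
pts+=[O+ex*-.08+ey*.012+ez*z for z in (.022,.05)]
for p in pts:
    u=proj(b,p); cv2.circle(im,(int((u[0]-260)*10+5),int((u[1]-160)*10+5)),3,(0,255,0),-1)
cv2.imwrite('pics/z7.png',im)
E
```

```text
(no output)
```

View pics/z7.png

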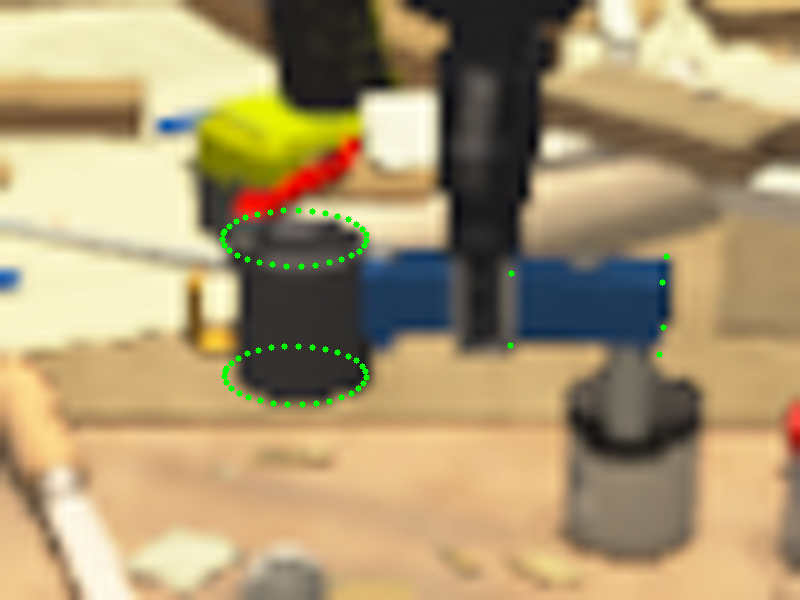

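```bash
python3 - <<'E'
from h import *
import pickle
s,b=pickle.load(open('c4.pkl','rb')); a,b0=pickle.load(open('c0.pkl','rb'))
for p in ([.629,-.2035,.049],[.632,-.2035,.049],[.629,-.2065,.049]): print(proj(b0,p),proj(a,p))
g=cv2.cvtColor(b0['image'],cv2.COLOR_RGB2GRAY)
print(g[210:232,278:300])
im=cv2.resize(b0['image'][200:245,265:325,::-1],(800,600),interpolation=cv2.INTER_CUBIC)
cv2.imwrite('pics/z8.png',im)
im=cv2.resize(a['image'][190:235,385:445,::-1],(800,600),interpolation=cv2.INTER_CUBIC)
cv2.imwrite('pics/z9.png',im)
E
```

```text
[np.float64(288.34853514027867), np.float64(218.28300298404852)] [np.float64(417.23486879774595), np.float64(206.64421443507536)]
[np.float64(287.5630787732727), np.float64(218.27541213201084)] [np.float64(417.1942768688236), np.float64(205.5420127873607)]
[np.float64(288.3674084955957), np.float64(217.92680596595548)] [np.float64(418.3645398011817), np.float64(206.62136262829773)]
[[184 183 181 179 178 178 175 173 173 172 172 173 173 174 174 175 176 175
  173 175 179 180]
 [185 184 183 182 183 183 182 180 180 180 179 179 180 180 180 180 178 176
  174 175 176 176]
 [188 184 184 185 185 185 184 183 182 182 183 184 184 186 188 186 182 180
  179 178 178 177]
 [213 209 204 200 192 185 184 182 182 181 182 184 187 189 190 190 188 187
  186 185 182 180]
 [231 232 229 226 218 190 179 183 189 202 210 207 195 189 189 190 190 190
  189 189 186 184]
 [233 234 234 234 226 182 166 192 211 231 239 232 217 197 188 187 187 187
  187 186 184 183]
 [233 234 227 214 194 166 168 202 222 233 239 233 221 203 184 178 179 178
  178 178 178 179]
 [230 225 193 154 168 178 174 189 206 220 228 222 205 188 175 17
[... 631 characters left out ...]
9 103 125 151 159 160 163 165
  172 181 185 186]
 [190 180 183 181 181 183 178 174 143 111 109 102 110 118 111 112 120 122
  136 158 174 184]
 [155 175 182 182 180 176 159 137 124 123 125 116 128 136 131 118 110 110
  107 143 163 168]
 [183 183 184 181 169 149 134 133 136 142 145 145 146 145 151 134 111 111
  106 150 155 134]
 [184 184 185 178 161 126 110 122 133 148 155 157 150 131 133 125 111 111
  111 118 116 110]
 [185 186 186 182 172 135  95 101 113 131 139 136 128 105 102 111 111 111
  106 126 123 105]
 [177 186 187 186 186 147 103 107 100  91  91  90 102 111 131 126 109 109
  104 117 110 109]
 [175 188 186 186 186 166 129 104  98 103 108 111 112 113 140 134 109 106
  102  99 120 153]]
```

View pics/z8.png

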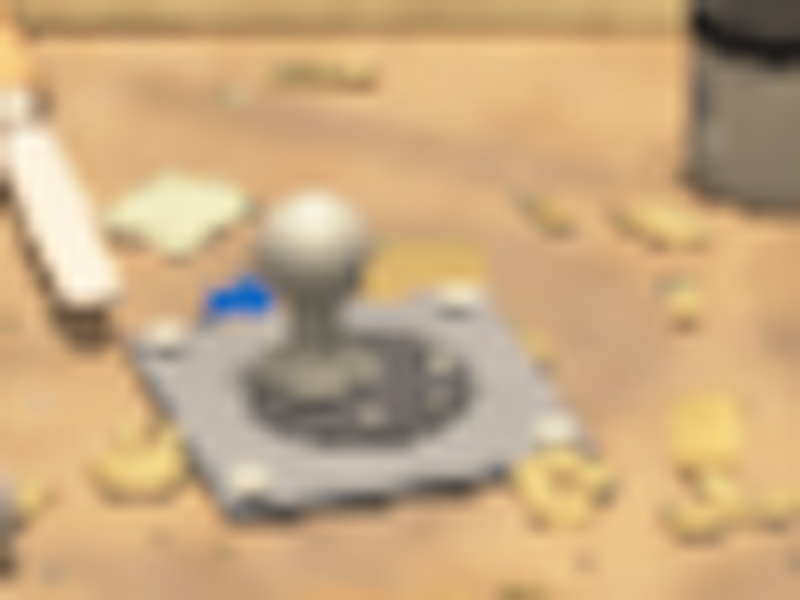

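View pics/z9.png

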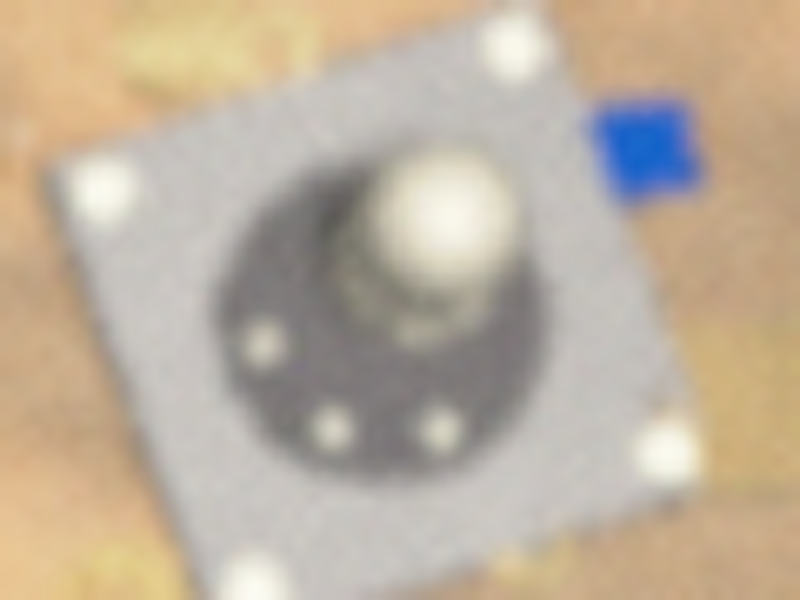

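Emit:
carry_out:
  commands:
    - [[0,0.4,-0.17,0,0,0,10],[0,0.8,-0.34,0,0,0,10],[0.6,0.85,-0.35,0,0,0,10],[1.3,0.85,-0.35,0,0,0,10],[1.8,0.85,-0.35,0,0,0,10]]

```text
t: 7.05
tcp_pos: [0.5624, -0.1999, 0.1216]
tool_rot: [-0.706, 0.041, 0.706, 0.041]
force: [0.4, 0.3, -7.6]
finger_gap: 0.263
```

Emit:
carry_out:
  commands:
    - [[0.4,0,0,0,0,0,10],[0.7,0,0,0,0,0,10],[0.7,0,0,0,0,0,10],[0.7,0,0,0,0,0,10],[0.7,0,0,0,0,0,10]]

```text
t: 7.55
tcp_pos: [0.5629, -0.1991, 0.1058]
tool_rot: [0.707, -0.041, -0.705, -0.04]
force: [-0.1, -0.7, -6.6]
finger_gap: 0.264
```

```bash
cat >> h.py <<'E'
def st():
    s=manip.sense(); R=Rn.from_quat(s['tool_rot']).as_matrix(); ex=-R[:,2]
    O=s['tcp_pos']+.0685*ex+.0206*R[:,0]; B=np.array([.630,-.2047,0]); d=B-O
    print('t',s['t'],'tcp',s['tcp_pos'].round(4),'F',s['force'].round(2),'M',s['ft_torque'].round(2),'gap',round(s['finger_gap'],3),'mouth z',O[2].round(4),'off ball mm',(d[:2]*1e3).round(1),'tool units y,z',(R.T@(d*[1,1,0])/.025).round(2)[1:],'tilt',R[2].round(4),'yaw',np.degrees(np.arctan2(R[1,1],R[0,1])).round(2),'Ftool',(R.T@s['force']).round(2))
E
python3 -c "
from h import *
st()"
```

```text
t 7.55 tcp [ 0.5629 -0.1991  0.1058] F [-0.08 -0.73 -6.61] M [0.   0.22 0.03] gap 0.264 mouth z 0.0853 off ball mm [-1.   2.2] tool units y,z [-0.08  0.05] tilt [-1.0e+00  7.0e-04 -1.6e-03] yaw -96.56 Ftool [6.61 0.73 0.  ]
```

Emit:
carry_out:
  commands:
    - [[0.1,-0.08,0.04,0,0,0,10],[0.25,-0.08,0.04,0,0,0,10],[0.4,-0.08,0.04,0,0,0,10],[0.5,-0.08,0.04,0,0,0,10],[0.55,-0.08,0.04,0,0,0,10]]

```text
t: 8.05
tcp_pos: [0.5613, -0.1966, 0.0908]
tool_rot: [-0.706, 0.04, 0.706, 0.041]
force: [0.2, -0.5, -6.4]
finger_gap: 0.265
```

Emit:
carry_out:
  commands:
    - [[0,0,0,0,0,0,10],[0,0,0,0,0,0,10],[0,0,0,0,0,0,10],[0,0,0,0,0,0,10],[0,0,0,0,0,0,10]]

```text
t: 8.55
tcp_pos: [0.5616, -0.1967, 0.0914]
tool_rot: [0.706, -0.041, -0.706, -0.04]
force: [0.1, -0.4, -7.0]
finger_gap: 0.267
```

```bash
python3 -c "
from h import *
st(); snap('side','s5.png'); b=cv2.imread('pics/s5.png')[180:240,260:340]; cv2.imwrite('pics/z10.png',cv2.resize(b,(800,600),interpolation=cv2.INTER_CUBIC))"
```

```text
t 8.55 tcp [ 0.5616 -0.1967  0.0914] F [ 0.07 -0.43 -7.  ] M [-0.01  0.21 -0.03] gap 0.267 mouth z 0.0708 off ball mm [ 0.4 -0.1] tool units y,z [ 0.   -0.01] tilt [-1.e+00  1.e-04 -2.e-04] yaw -96.57 Ftool [ 7.    0.42 -0.12]
```

View pics/z10.png

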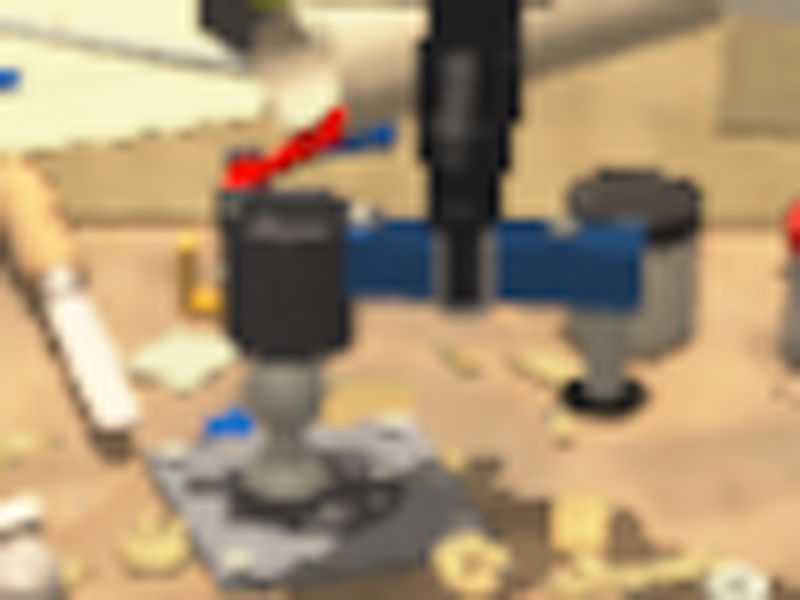

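The cup spans columns 225 to 353 in the crop and the ball 245 to 325, so they line up to about 1.5 mm in x. I'll go down slowly from here.

Emit:
carry_out:
  commands:
    - [[0.05,0,-0.04,0,0,0,10],[0.1,0,-0.04,0,0,0,10],[0.15,0,-0.04,0,0,0,10],[0.2,0,-0.04,0,0,0,10],[0.24,0,-0.04,0,0,0,10]]

```text
t: 9.1
tcp_pos: [0.5625, -0.1968, 0.0851]
tool_rot: [-0.706, 0.04, 0.706, 0.041]
force: [0.4, 1.2, -6.6]
finger_gap: 0.266
```

Emit:
carry_out:
  commands:
    - [[0.03,0,0,0,0,0,10],[0.06,0,0,0,0,0,10],[0.09,0,0,0,0,0,10],[0.12,0,0,0,0,0,10],[0.12,0,0,0,0,0,10]]

```text
t: 9.6
tcp_pos: [0.5625, -0.1967, 0.0822]
tool_rot: [-0.706, 0.04, 0.706, 0.041]
force: [0.2, 0.8, -6.7]
finger_gap: 0.271
```

```bash
python3 -c "
from h import *
st()"
```

```text
t 9.6 tcp [ 0.5625 -0.1967  0.0822] F [ 0.18  0.83 -6.68] M [ 0.07  0.17 -0.03] gap 0.271 mouth z 0.0616 off ball mm [-0.5 -0.1] tool units y,z [0.01 0.02] tilt [-1.e+00 -1.e-04  2.e-04] yaw -96.57 Ftool [ 6.68 -0.84 -0.08]
```

Emit:
carry_out:
  commands:
    - [[0.03,0,0,0,0,0,10],[0.06,0,0,0,0,0,10],[0.09,0,0,0,0,0,10],[0.12,0,0,0,0,0,10],[0.12,0,0,0,0,0,10]]

```text
t: 10.1
tcp_pos: [0.5624, -0.1967, 0.0791]
tool_rot: [-0.706, 0.04, 0.706, 0.041]
force: [-0.3, 0.3, -6.6]
finger_gap: 0.267
```

Emit:
carry_out:
  commands:
    - [[0.03,0,0,0,0,0,10],[0.06,0,0,0,0,0,10],[0.09,0,0,0,0,0,10],[0.12,0,0,0,0,0,10],[0.12,0,0,0,0,0,10]]

```text
t: 10.6
tcp_pos: [0.5624, -0.1967, 0.0761]
tool_rot: [-0.706, 0.04, 0.706, 0.041]
force: [-0.2, 0.5, -7.5]
finger_gap: 0.266
```

```bash
python3 -c "
from h import *
st()"
```

```text
t 10.6 tcp [ 0.5624 -0.1967  0.0761] F [-0.2   0.52 -7.46] M [0.02 0.25 0.  ] gap 0.266 mouth z 0.0555 off ball mm [-0.5 -0.1] tool units y,z [0.01 0.02] tilt [-1.e+00 -1.e-04  3.e-04] yaw -96.57 Ftool [ 7.46 -0.49  0.26]
```

Emit:
carry_out:
  commands:
    - [[0.03,0,0,0,0,0,10],[0.06,0,0,0,0,0,10],[0.09,0,0,0,0,0,10],[0.12,0,0,0,0,0,10],[0.12,0,0,0,0,0,10]]

```text
t: 11.1
tcp_pos: [0.5624, -0.1967, 0.0732]
tool_rot: [-0.706, 0.04, 0.706, 0.041]
force: [-0.2, 0.7, -6.0]
finger_gap: 0.266
```

Emit:
carry_out:
  commands:
    - [[0.03,0,0,0,0,0,10],[0.06,0,0,0,0,0,10],[0.09,0,0,0,0,0,10],[0.12,0,0,0,0,0,10],[0.12,0,0,0,0,0,10]]

```text
t: 11.6
tcp_pos: [0.5624, -0.1967, 0.0702]
tool_rot: [-0.706, 0.04, 0.706, 0.041]
force: [0.3, -0.2, -7.8]
finger_gap: 0.26
```

```bash
python3 -c "
from h import *
st()"
```

```text
t 11.6 tcp [ 0.5624 -0.1967  0.0702] F [ 0.33 -0.2  -7.8 ] M [ 0.03  0.22 -0.02] gap 0.26 mouth z 0.0496 off ball mm [-0.5 -0.1] tool units y,z [0.01 0.02] tilt [-1.e+00 -2.e-04  3.e-04] yaw -96.57 Ftool [ 7.8   0.16 -0.36]
```

The mouth is at the ball's equator with no lateral force, so the ball is inside the cup. Continuing down.

Emit:
carry_out:
  commands:
    - [[0.06,0,0,0,0,0,10],[0.12,0,0,0,0,0,10],[0.18,0,0,0,0,0,10],[0.24,0,0,0,0,0,10],[0.28,0,0,0,0,0,10]]

```text
t: 12.1
tcp_pos: [0.5624, -0.1968, 0.0631]
tool_rot: [-0.706, 0.04, 0.706, 0.041]
force: [-0.1, 0.7, -7.1]
finger_gap: 0.268
```

Emit:
carry_out:
  commands:
    - [[0.06,0,0,0,0,0,10],[0.12,0,0,0,0,0,10],[0.18,0,0,0,0,0,10],[0.24,0,0,0,0,0,10],[0.28,0,0,0,0,0,10]]

```text
t: 12.6
tcp_pos: [0.5625, -0.1968, 0.0562]
tool_rot: [-0.706, 0.04, 0.706, 0.041]
force: [-0.0, -0.0, -7.7]
finger_gap: 0.265
```

Emit:
carry_out:
  commands:
    - [[0.06,0,0,0,0,0,10],[0.12,0,0,0,0,0,10],[0.18,0,0,0,0,0,10],[0.24,0,0,0,0,0,10],[0.26,0,0,0,0,0,10]]

```text
t: 13.1
tcp_pos: [0.5624, -0.1967, 0.0496]
tool_rot: [-0.706, 0.04, 0.706, 0.041]
force: [-0.1, -0.0, -6.8]
finger_gap: 0.268
```

```bash
python3 -c "
from h import *
st()"
```

```text
t 13.1 tcp [ 0.5624 -0.1967  0.0496] F [-0.07 -0.02 -6.81] M [ 0.03  0.25 -0.04] gap 0.268 mouth z 0.029 off ball mm [-0.5 -0.1] tool units y,z [0.01 0.02] tilt [-1.e+00 -1.e-04  3.e-04] yaw -96.57 Ftool [6.81 0.03 0.06]
```

Emit:
carry_out:
  commands:
    - [[0.04,0,0,0,0,0,10],[0.08,0,0,0,0,0,10],[0.12,0,0,0,0,0,10],[0.16,0,0,0,0,0,10],[0.2,0,0,0,0,0,10]]

```text
t: 13.6
tcp_pos: [0.5625, -0.1968, 0.0447]
tool_rot: [0.706, -0.041, -0.706, -0.041]
force: [0.0, 0.7, -7.0]
finger_gap: 0.267
```

Emit:
carry_out:
  commands:
    - [[0.02,0,0,0,0,0,10],[0.04,0,0,0,0,0,10],[0.06,0,0,0,0,0,10],[0.08,0,0,0,0,0,10],[0.08,0,0,0,0,0,10]]

```text
t: 14.1
tcp_pos: [0.5625, -0.1968, 0.0427]
tool_rot: [-0.706, 0.04, 0.706, 0.041]
force: [0.4, 0.9, -7.1]
finger_gap: 0.265
```

```bash
python3 -c "
from h import *
st()"
```

```text
t 14.1 tcp [ 0.5625 -0.1968  0.0427] F [ 0.45  0.91 -7.07] M [ 0.03  0.2  -0.01] gap 0.265 mouth z 0.0221 off ball mm [-0.5 -0.1] tool units y,z [0.01 0.02] tilt [-1.e+00 -1.e-04  1.e-04] yaw -96.57 Ftool [ 7.07 -0.96 -0.34]
```

Emit:
carry_out:
  commands:
    - [[0.01,0,0,0,0,0,10],[0.02,0,0,0,0,0,10],[0.03,0,0,0,0,0,10],[0.04,0,0,0,0,0,10],[0.04,0,0,0,0,0,10]]

```text
t: 14.6
tcp_pos: [0.5625, -0.1968, 0.0418]
tool_rot: [-0.706, 0.04, 0.706, 0.041]
force: [0.0, 0.4, -7.5]
finger_gap: 0.263
```

Emit:
carry_out:
  commands:
    - [[0.01,0,0,0,0,0,10],[0.02,0,0,0,0,0,10],[0.03,0,0,0,0,0,10],[0.04,0,0,0,0,0,10],[0.04,0,0,0,0,0,10]]

```text
t: 15.1
tcp_pos: [0.5625, -0.1968, 0.0408]
tool_rot: [0.706, -0.041, -0.706, -0.041]
force: [0.1, -0.2, -6.2]
finger_gap: 0.266
```

```bash
python3 -c "
from h import *
st()"
```

```text
t 15.1 tcp [ 0.5625 -0.1968  0.0408] F [ 0.05 -0.2  -6.22] M [0.01 0.19 0.03] gap 0.266 mouth z 0.0202 off ball mm [-0.6 -0.1] tool units y,z [0.01 0.02] tilt [-1. -0. -0.] yaw -96.57 Ftool [ 6.22  0.2  -0.07]
```

Continuing in 0.5 mm steps until the weight comes off.

Emit:
carry_out:
  commands:
    - [[0.01,0,0,0,0,0,10],[0.02,0,0,0,0,0,10],[0.02,0,0,0,0,0,10],[0.02,0,0,0,0,0,10],[0.02,0,0,0,0,0,10]]

```text
t: 15.6
tcp_pos: [0.5626, -0.1968, 0.0406]
tool_rot: [0.706, -0.041, -0.706, -0.04]
force: [-1.8, 1.0, -2.9]
finger_gap: 0.268
```

Emit:
carry_out:
  commands:
    - [[0.01,0,0,0,0,0,10],[0.02,0,0,0,0,0,10],[0.02,0,0,0,0,0,10],[0.02,0,0,0,0,0,10],[0.02,0,0,0,0,0,10]]

```text
t: 16.1
tcp_pos: [0.5627, -0.1968, 0.0405]
tool_rot: [0.706, -0.041, -0.706, -0.04]
force: [-3.3, 1.7, 5.4]
finger_gap: 0.267
```

```bash
python3 -c "
from h import *
st(); snap('side','s6.png'); b=cv2.imread('pics/s6.png')[180:240,260:340]; cv2.imwrite('pics/z11.png',cv2.resize(b,(800,600),interpolation=cv2.INTER_CUBIC))"
```

```text
t 16.1 tcp [ 0.5627 -0.1968  0.0405] F [-3.32  1.7   5.42] M [ 0.2   0.56 -0.02] gap 0.267 mouth z 0.02 off ball mm [-0.7 -0. ] tool units y,z [0.   0.03] tilt [-1.e+00  2.e-04 -5.e-04] yaw -96.57 Ftool [-5.42 -1.31  3.49]
```

View pics/z11.png

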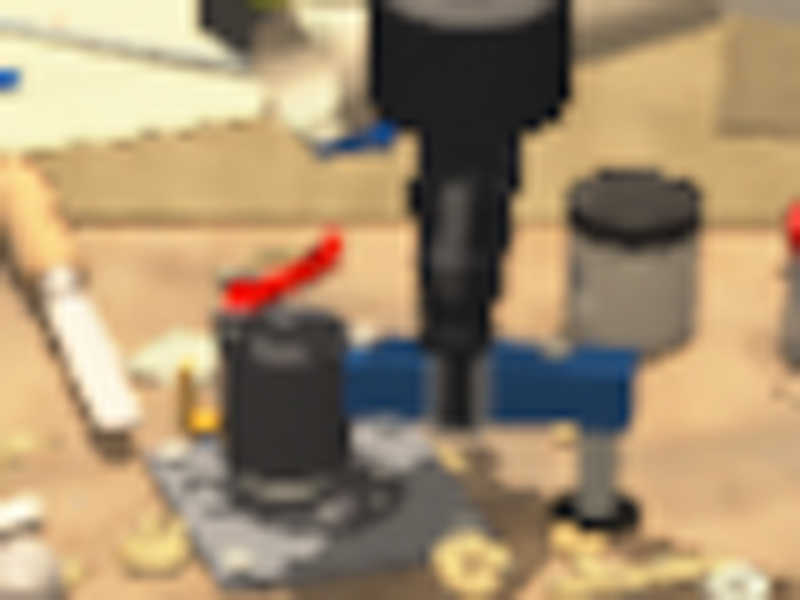

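Contact is confirmed: the force went from -7 to +5 N with the mouth at 20 mm, the coupler level and the lever up. Now I'll release.

Emit:
carry_out:
  commands:
    - [[0,0,0,0,0,0,35],[0,0,0,0,0,0,50],[0,0,0,0,0,0,60],[0,0,0,0,0,0,60],[0,0,0,0,0,0,60]]

```text
t: 16.65
tcp_pos: [0.5627, -0.1969, 0.0397]
tool_rot: [0.706, -0.041, -0.706, -0.04]
force: [-0.6, -0.2, -0.0]
finger_gap: 0.703
```

Emit:
carry_out:
  commands:
    - [[-0.4,0,0,0,0,0,60],[-1.2,0,0,0,0,0,60],[-2.4,0,0,0,0,0,60],[-3.6,0,0,0,0,0,60],[-4.4,0,0,0,0,0,30]]

```text
t: 17.15
tcp_pos: [0.5634, -0.1972, 0.1527]
tool_rot: [0.707, -0.041, -0.705, -0.04]
force: [0.0, -0.3, 0.3]
finger_gap: 0.548
```

Emit:
carry_out:
  commands:
    - [[0,0,0,0,0,0,0],[0,0,0,0,0,0,0],[0,0,0,0,0,0,0],[0,0,0,0,0,0,0],[0,0,0,0,0,0,0]]
  force: 20

```text
t: 17.65
tcp_pos: [0.5619, -0.1965, 0.1486]
tool_rot: [-0.705, 0.04, 0.707, 0.041]
force: [0.1, 0.1, 0.8]
finger_gap: 0.002
```

```bash
python3 -c "
from h import *
st(); snap('side','s7.png'); b=cv2.imread('pics/s7.png')[180:240,260:340]; cv2.imwrite('pics/z12.png',cv2.resize(b,(800,600),interpolation=cv2.INTER_CUBIC))
s=snap('top','t7.png')
b=cv2.imread('pics/t7.png')[160:280,360:480]; cv2.imwrite('pics/z13.png',cv2.resize(b,(600,600),interpolation=cv2.INTER_CUBIC))"
```

```text
t 17.65 tcp [ 0.5619 -0.1965  0.1486] F [0.14 0.06 0.84] M [0.01 0.01 0.02] gap 0.002 mouth z 0.1279 off ball mm [ 0.1 -0.4] tool units y,z [ 0.02 -0.  ] tilt [-1.0e+00 -9.0e-04  2.1e-03] yaw -96.57 Ftool [-0.84 -0.07 -0.13]
```

View pics/z12.png

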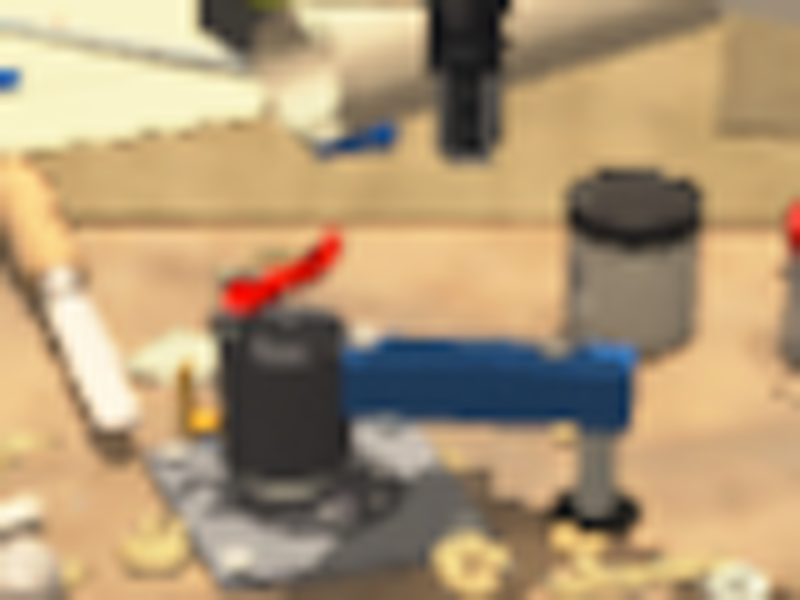

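View pics/z13.png

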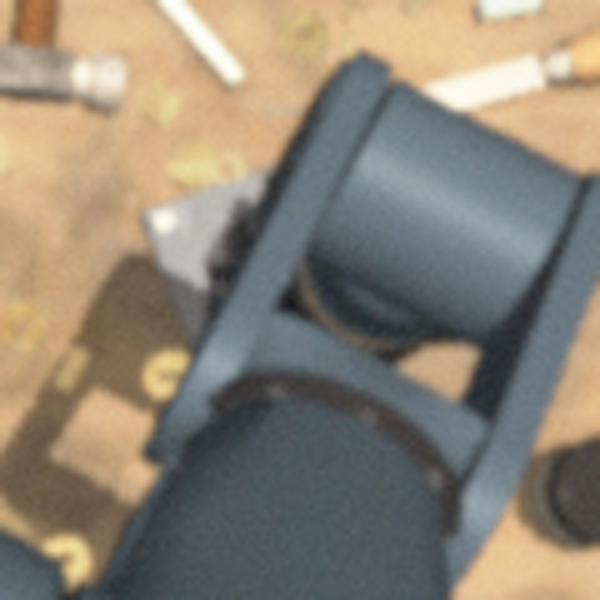

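The coupler stands seated and level with the lever open. I'll move the closed fingers over the lever tip.

Emit:
carry_out:
  commands:
    - [[0,0,-0.5,0,0,0,0],[0,0,-1.1,0,0,0,0],[0,0,-1.6,0,0,0,0],[0.3,0,-1.84,0,0,0,0],[0.7,0,-1.84,0,0,0,0]]

```text
t: 18.25
tcp_pos: [0.609, -0.2023, 0.1318]
tool_rot: [0.706, -0.041, -0.706, -0.04]
force: [-0.0, 0.6, -0.3]
finger_gap: 0.001
```

Emit:
carry_out:
  commands:
    - [[0.1,0,0,0,0,0,0],[0.2,0,0,0,0,0,0],[0.2,0,0,0,0,0,0],[0.2,0,0,0,0,0,0],[0.2,0,0,0,0,0,0]]

```text
t: 18.75
tcp_pos: [0.6083, -0.2022, 0.1277]
tool_rot: [0.706, -0.041, -0.706, -0.04]
force: [-0.4, -0.2, 0.2]
finger_gap: -0.003
```

```bash
python3 -c "
from h import *
st(); s=manip.sense(); R=Rn.from_quat(s['tool_rot']).as_matrix(); print('coupler x,y mm of tcp',1e3*(R.T@(s['tcp_pos']-[.630,-.2047,.02]))[[2,1]]*-1)
snap('side','s8.png'); b=cv2.imread('pics/s8.png')[180:240,260:340]; cv2.imwrite('pics/z14.png',cv2.resize(b,(800,600),interpolation=cv2.INTER_CUBIC))
"
```

```text
t 18.75 tcp [ 0.6083 -0.2022  0.1277] F [-0.41 -0.22  0.23] M [ 0.06 -0.02 -0.04] gap -0.003 mouth z 0.1072 off ball mm [-46.4   5.3] tool units y,z [0.   1.87] tilt [-1.e+00  2.e-04 -6.e-04] yaw -96.58 Ftool [-0.23  0.26  0.38]
coupler x,y mm of tcp [-2.17884227e+01 -6.47179899e-03]
```

View pics/z14.png

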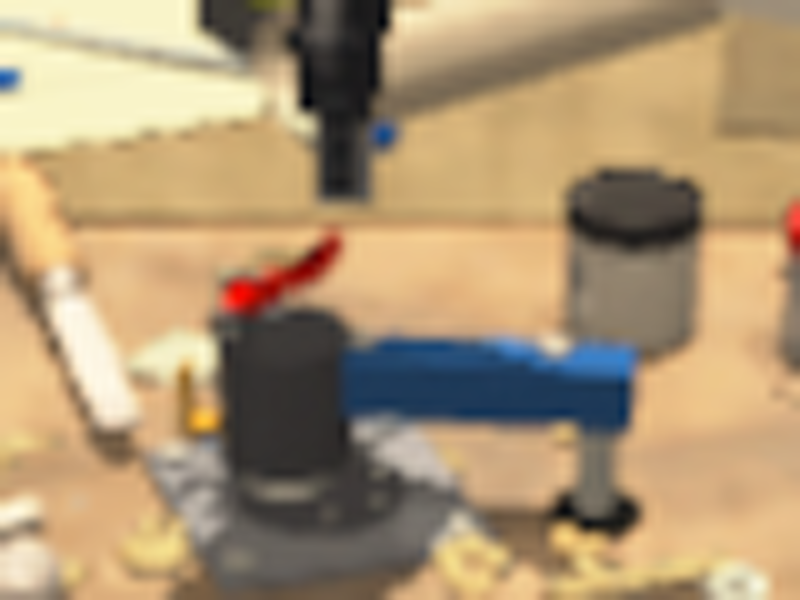

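Emit:
carry_out:
  commands:
    - [[0.1,0,0,0,0,0,0],[0.2,0,0,0,0,0,0],[0.3,0,0,0,0,0,0],[0.4,0,0,0,0,0,0],[0.48,0,0,0,0,0,0]]

```text
t: 19.3
tcp_pos: [0.6081, -0.202, 0.1149]
tool_rot: [-0.706, 0.04, 0.706, 0.041]
force: [-0.1, -0.4, 0.2]
finger_gap: 0.002
```

Emit:
carry_out:
  commands:
    - [[0.04,0,0,0,0,0,0],[0.08,0,0,0,0,0,0],[0.12,0,0,0,0,0,0],[0.16,0,0,0,0,0,0],[0.2,0,0,0,0,0,0]]

```text
t: 19.8
tcp_pos: [0.6084, -0.2022, 0.1109]
tool_rot: [0.706, -0.041, -0.706, -0.04]
force: [-2.3, 0.2, 6.2]
finger_gap: -0.003
```

Emit:
carry_out:
  commands:
    - [[0.04,0,0,0,0,0,0],[0.08,0,0,0,0,0,0],[0.12,0,0,0,0,0,0],[0.16,0,0,0,0,0,0],[0.2,0,0,0,0,0,0]]

```text
t: 20.3
tcp_pos: [0.6055, -0.2018, 0.1061]
tool_rot: [-0.704, 0.04, 0.708, 0.04]
force: [-7.4, 0.4, 8.7]
finger_gap: -0.002
```

```bash
python3 -c "
from h import *
st()
snap('side','s9.png'); b=cv2.imread('pics/s9.png')[180:240,260:340]; cv2.imwrite('pics/z15.png',cv2.resize(b,(800,600),interpolation=cv2.INTER_CUBIC))
"
```

```text
t 20.3 tcp [ 0.6055 -0.2018  0.1061] F [-7.44  0.41  8.71] M [-0.02  1.23  0.02] gap -0.002 mouth z 0.0851 off ball mm [-43.5   4.8] tool units y,z [0.   1.75] tilt [-1.e+00 -1.e-04  6.e-03] yaw -96.52 Ftool [-8.66  0.44  7.49]
```

View pics/z15.png

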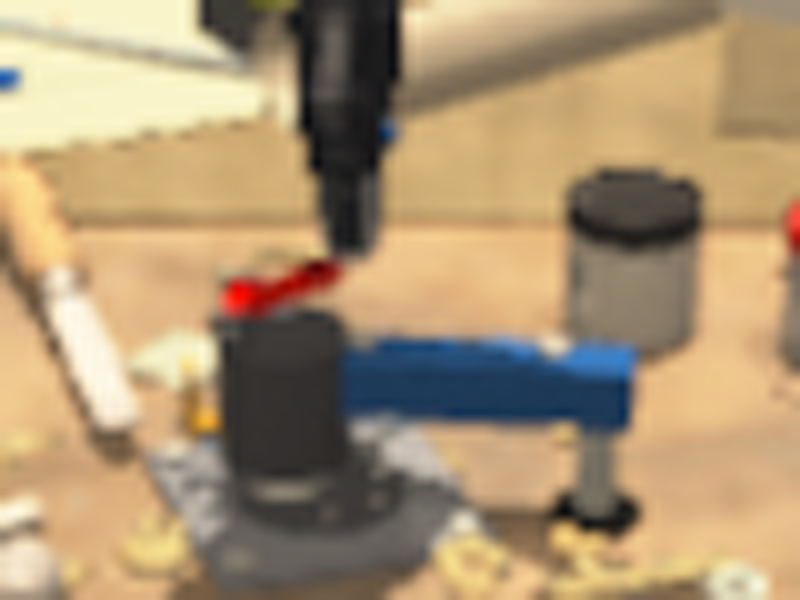

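The lever is about half down, but the fingertip sits near the lever's free end and is being dragged back (Fx -7 N). I'll back off and take a hold further forward.

Emit:
carry_out:
  commands:
    - [[-0.15,0,0,0,0,0,0],[-0.35,0,0,0,0,0,0],[-0.4,0,-0.15,0,0,0,0],[-0.4,0,-0.35,0,0,0,0],[-0.4,0,-0.35,0,0,0,0]]

```text
t: 20.85
tcp_pos: [0.6182, -0.2033, 0.1154]
tool_rot: [0.707, -0.041, -0.705, -0.04]
force: [0.1, -0.6, -0.3]
finger_gap: -0.001
```

Emit:
carry_out:
  commands:
    - [[0.08,0,0,0,0,0,0],[0.16,0,0,0,0,0,0],[0.24,0,0,0,0,0,0],[0.3,0,0,0,0,0,0],[0.3,0,0,0,0,0,0]]

```text
t: 21.35
tcp_pos: [0.6166, -0.2029, 0.1073]
tool_rot: [-0.706, 0.04, 0.706, 0.041]
force: [-0.4, 0.7, -0.5]
finger_gap: 0.0
```

```bash
python3 -c "
from h import *
st()
snap('side','s10.png'); b=cv2.imread('pics/s10.png')[180:240,260:340]; cv2.imwrite('pics/z16.png',cv2.resize(b,(800,600),interpolation=cv2.INTER_CUBIC))
"
```

```text
t 21.35 tcp [ 0.6166 -0.2029  0.1073] F [-0.35  0.65 -0.52] M [-0.02 -0.    0.01] gap 0.0 mouth z 0.0867 off ball mm [-54.6   6.1] tool units y,z [0.01 2.2 ] tilt [-1.e+00 -4.e-04  8.e-04] yaw -96.57 Ftool [ 0.52 -0.61  0.43]
```

View pics/z16.png

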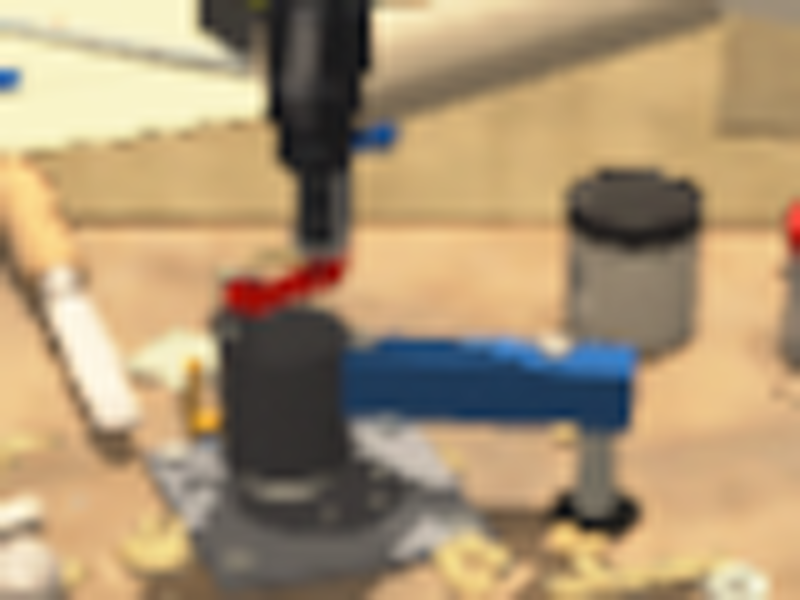

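The fingertip now covers the outer part of the lever. Pressing on.

Emit:
carry_out:
  commands:
    - [[0.04,0,0,0,0,0,0],[0.08,0,0,0,0,0,0],[0.12,0,0,0,0,0,0],[0.16,0,0,0,0,0,0],[0.2,0,0,0,0,0,0]]

```text
t: 21.9
tcp_pos: [0.617, -0.2032, 0.1034]
tool_rot: [0.706, -0.041, -0.706, -0.04]
force: [-1.6, 0.7, 4.1]
finger_gap: -0.002
```

Emit:
carry_out:
  commands:
    - [[0.03,0,0,0,0,0,0],[0.06,0,0,0,0,0,0],[0.09,0,0,0,0,0,0],[0.12,0,0,0,0,0,0],[0.15,0,0,0,0,0,0]]

```text
t: 22.4
tcp_pos: [0.6167, -0.203, 0.0989]
tool_rot: [-0.706, 0.04, 0.706, 0.041]
force: [-0.8, 0.3, 3.7]
finger_gap: 0.001
```

```bash
python3 -c "
from h import *
st()
snap('side','s11.png'); b=cv2.imread('pics/s11.png')[180:240,260:340]; cv2.imwrite('pics/z17.png',cv2.resize(b,(800,600),interpolation=cv2.INTER_CUBIC))
"
```

```text
t 22.4 tcp [ 0.6167 -0.203   0.0989] F [-0.79  0.26  3.69] M [-0.01  0.31 -0.06] gap 0.001 mouth z 0.0783 off ball mm [-54.8   6.2] tool units y,z [0.01 2.21] tilt [-1.e+00 -0.e+00  4.e-04] yaw -96.57 Ftool [-3.69 -0.16  0.82]
```

View pics/z17.png

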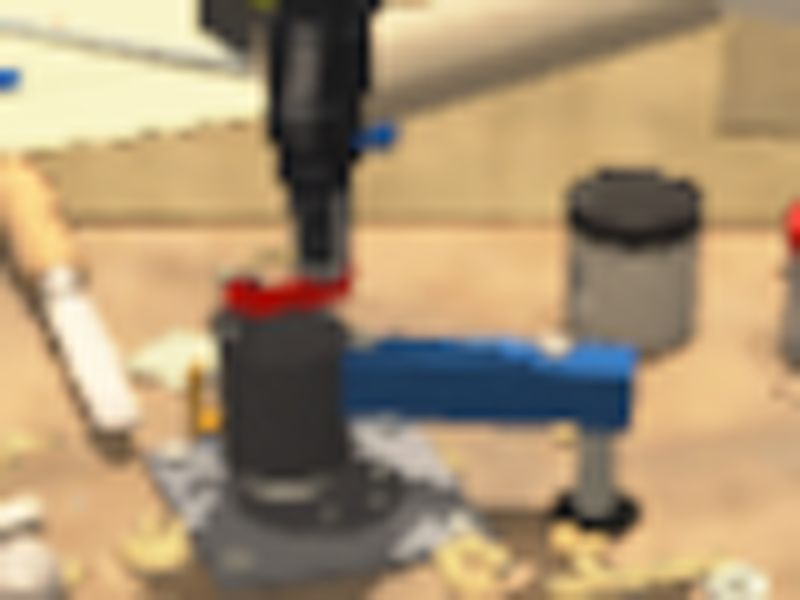

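Going smoothly at about 4 N. I'll continue in smaller steps.

Emit:
carry_out:
  commands:
    - [[0.04,0,0,0,0,0,0],[0.08,0,0,0,0,0,0],[0.12,0,0,0,0,0,0],[0.16,0,0,0,0,0,0],[0.2,0,0,0,0,0,0]]

```text
t: 22.95
tcp_pos: [0.6167, -0.2029, 0.0939]
tool_rot: [-0.706, 0.04, 0.706, 0.041]
force: [-2.1, -0.4, 5.0]
finger_gap: -0.003
```

Emit:
carry_out:
  commands:
    - [[0.02,0,0,0,0,0,0],[0.04,0,0,0,0,0,0],[0.06,0,0,0,0,0,0],[0.08,0,0,0,0,0,0],[0.1,0,0,0,0,0,0]]

```text
t: 23.45
tcp_pos: [0.6167, -0.2029, 0.0915]
tool_rot: [-0.706, 0.04, 0.706, 0.041]
force: [-2.1, 0.4, 4.4]
finger_gap: 0.0
```

Emit:
carry_out:
  commands:
    - [[0.02,0,0,0,0,0,0],[0.04,0,0,0,0,0,0],[0.06,0,0,0,0,0,0],[0.08,0,0,0,0,0,0],[0.08,0,0,0,0,0,0]]

```text
t: 23.95
tcp_pos: [0.6168, -0.203, 0.0894]
tool_rot: [-0.706, 0.04, 0.706, 0.041]
force: [-2.6, 0.3, 4.1]
finger_gap: 0.0
```

Emit:
carry_out:
  commands:
    - [[0.02,0,0,0,0,0,0],[0.04,0,0,0,0,0,0],[0.06,0,0,0,0,0,0],[0.08,0,0,0,0,0,0],[0.08,0,0,0,0,0,0]]

```text
t: 24.45
tcp_pos: [0.6168, -0.203, 0.0874]
tool_rot: [-0.706, 0.04, 0.706, 0.041]
force: [-2.5, 0.4, 4.7]
finger_gap: 0.001
```

Emit:
carry_out:
  commands:
    - [[0.01,0,0,0,0,0,0],[0.02,0,0,0,0,0,0],[0.03,0,0,0,0,0,0],[0.04,0,0,0,0,0,0],[0.04,0,0,0,0,0,0]]

```text
t: 24.95
tcp_pos: [0.6168, -0.203, 0.0865]
tool_rot: [-0.706, 0.04, 0.706, 0.041]
force: [-3.3, 0.1, 3.7]
finger_gap: 0.001
```

Emit:
carry_out:
  commands:
    - [[0.01,0,0,0,0,0,0],[0.02,0,0,0,0,0,0],[0.03,0,0,0,0,0,0],[0.03,0,0,0,0,0,0],[0.03,0,0,0,0,0,0]]

```text
t: 25.45
tcp_pos: [0.6172, -0.2031, 0.0858]
tool_rot: [0.706, -0.041, -0.706, -0.041]
force: [-2.1, 0.2, 3.6]
finger_gap: 0.003
```

Emit:
carry_out:
  commands:
    - [[0.01,0,0,0,0,0,0],[0.02,0,0,0,0,0,0],[0.03,0,0,0,0,0,0],[0.03,0,0,0,0,0,0],[0.03,0,0,0,0,0,0]]

```text
t: 25.95
tcp_pos: [0.6172, -0.2031, 0.0852]
tool_rot: [0.706, -0.041, -0.706, -0.04]
force: [-1.8, 0.1, 3.8]
finger_gap: -0.001
```

Emit:
carry_out:
  commands:
    - [[0.01,0,0,0,0,0,0],[0.02,0,0,0,0,0,0],[0.02,0,0,0,0,0,0],[0.02,0,0,0,0,0,0],[0.02,0,0,0,0,0,0]]

```text
t: 26.45
tcp_pos: [0.6171, -0.2031, 0.0847]
tool_rot: [0.706, -0.041, -0.706, -0.04]
force: [-2.3, 0.2, 4.4]
finger_gap: -0.0
```

```bash
python3 -c "
from h import *
st()
snap('side','s12.png'); b=cv2.imread('pics/s12.png')[180:240,260:340]; cv2.imwrite('pics/z18.png',cv2.resize(b,(800,600),interpolation=cv2.INTER_CUBIC))
"
```

```text
t 26.45 tcp [ 0.6171 -0.2031  0.0847] F [-2.25  0.24  4.41] M [0.13 0.35 0.04] gap -0.0 mouth z 0.0642 off ball mm [-55.2   6.2] tool units y,z [0.01 2.22] tilt [-1.e+00  1.e-04 -6.e-04] yaw -96.57 Ftool [-4.42  0.02  2.26]
```

View pics/z18.png

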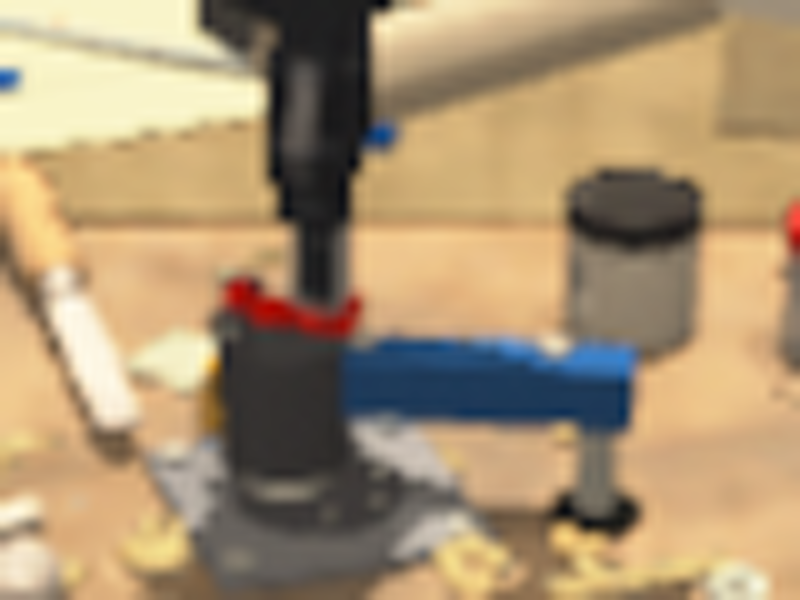

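Emit:
carry_out:
  commands:
    - [[0.01,0,0,0,0,0,0],[0.02,0,0,0,0,0,0],[0.03,0,0,0,0,0,0],[0.03,0,0,0,0,0,0],[0.03,0,0,0,0,0,0]]

```text
t: 27.0
tcp_pos: [0.6172, -0.2031, 0.0846]
tool_rot: [0.706, -0.041, -0.706, -0.04]
force: [-2.5, 1.7, 7.6]
finger_gap: -0.001
```

Emit:
carry_out:
  commands:
    - [[0.01,0,0,0,0,0,0],[0.02,0,0,0,0,0,0],[0.02,0,0,0,0,0,0],[0.02,0,0,0,0,0,0],[0.02,0,0,0,0,0,0]]

```text
t: 27.5
tcp_pos: [0.6172, -0.2032, 0.0845]
tool_rot: [0.706, -0.041, -0.706, -0.04]
force: [-4.0, 0.9, 9.6]
finger_gap: -0.002
```

Emit:
carry_out:
  commands:
    - [[0.01,0,0,0,0,0,0],[0.02,0,0,0,0,0,0],[0.03,0,0,0,0,0,0],[0.03,0,0,0,0,0,0],[0.03,0,0,0,0,0,0]]

```text
t: 28.0
tcp_pos: [0.6173, -0.2032, 0.0844]
tool_rot: [0.706, -0.041, -0.706, -0.04]
force: [-4.2, 1.8, 12.2]
finger_gap: 0.001
```

Emit:
carry_out:
  commands:
    - [[-0.2,0,0,0,0,0,0],[-1.0,0,0,0,0,0,0],[-2.4,0,0,0,0,0,0],[-4,0,0,0,0,0,0],[-5,0,1,0,0,0,0]]

```text
t: 28.5
tcp_pos: [0.5964, -0.2019, 0.2103]
tool_rot: [0.709, -0.042, -0.703, -0.039]
force: [-0.7, -0.9, 0.2]
finger_gap: 0.001
```

Emit:
carry_out:
  commands:
    - [[0,2,0,0,0,0,0],[0,4,0,0,0,0,0],[0,6,0,0,0,0,0],[0,7,0,0,0,0,0],[0,7,0,0,0,0,0]]

```text
t: 29.0
tcp_pos: [0.5717, -0.3791, 0.2068]
tool_rot: [0.707, -0.043, -0.705, -0.041]
force: [0.2, 0.9, 0.3]
finger_gap: 0.0
```

```bash
python3 -c "
from h import *
st()
snap('side','s13.png'); b=cv2.imread('pics/s13.png')[180:240,260:340]; cv2.imwrite('pics/z19.png',cv2.resize(b,(800,600),interpolation=cv2.INTER_CUBIC))
snap('top','t13.png'); b=cv2.imread('pics/t13.png')[150:270,360:480]; cv2.imwrite('pics/z20.png',cv2.resize(b,(600,600),interpolation=cv2.INTER_CUBIC))
"
```

```text
t 29.0 tcp [ 0.5717 -0.3791  0.2068] F [0.2  0.93 0.28] M [ 0.02 -0.02  0.06] gap 0.0 mouth z 0.1864 off ball mm [ -9.7 182.6] tool units y,z [-7.21  1.26] tilt [-1.      0.0025 -0.0021] yaw -96.86 Ftool [-0.28 -0.94 -0.08]
```

View pics/z19.png

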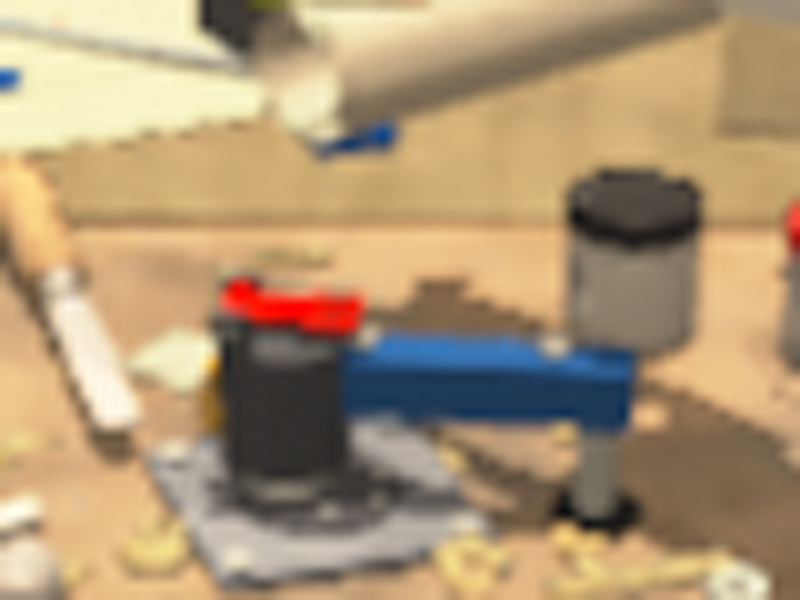

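View pics/z20.png

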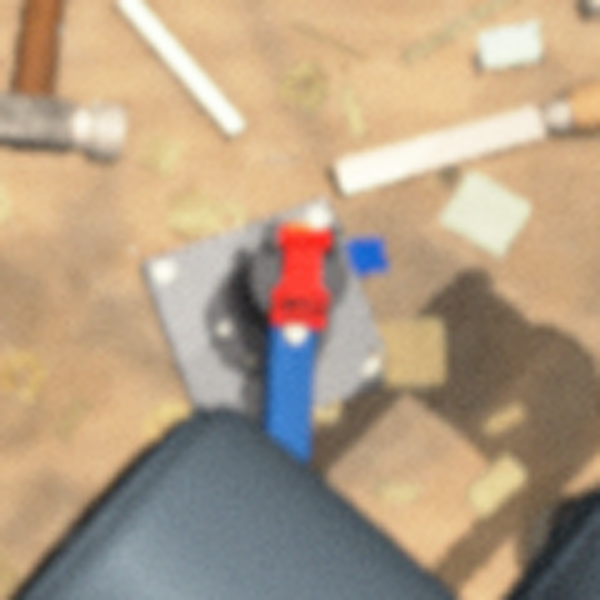

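The lever lies parallel to the tongue, the cup is on the ball, the coupler stands level, and the clutter in view hasn't moved. I'll let the arm settle for one call, then hand in.

Emit:
carry_out:
  commands:
    - [[0,0,0,0,0,0,0],[0,0,0,0,0,0,0],[0,0,0,0,0,0,0],[0,0,0,0,0,0,0],[0,0,0,0,0,0,0]]

```text
t: 29.6
tcp_pos: [0.5723, -0.3735, 0.2077]
tool_rot: [0.706, -0.04, -0.706, -0.04]
force: [0.0, -0.3, -0.9]
finger_gap: 0.0
```

```bash
python3 -c "
from h import *
st(); print(manip.sign_off())"
```

```text
t 29.6 tcp [ 0.5723 -0.3735  0.2077] F [ 0.04 -0.3  -0.92] M [-0.   -0.04 -0.02] gap 0.0 mouth z 0.1871 off ball mm [-10.4 176.6] tool units y,z [-6.97  1.22] tilt [-1.e+00  1.e-04 -2.e-04] yaw -96.52 Ftool [ 0.92  0.29 -0.08]
the job is handed in; nothing more can be done
None
```

The coupler is seated on the ball, level and latched, and the job was handed in at 29.6 s; no verdict was reported.

- **Seating:** I found the ball in both camera views and lowered the cup level. There was no noticeable contact until the mouth was 20 mm above the bench. There the force went from -7 N (the coupler's weight) to +5 N, and I released it with the lever still up.
- **Lever:** I pressed it down with shut fingers at about 4 to 9 N. My first hold was too near the lever's free end and dragged the fingers back (Fx -7 N), so I backed off and pressed again further forward. The lever reached its stop at about 84.5 mm above the bench, against about 85 mm expected, and I pressed it to 12 N vertical there (13 N in all).
- **Last checks:** The final pictures show the lever parallel to the tongue, the coupler level and the arm clear. The clutter in those cropped views looked unmoved. I did not re-measure the clutter further off, but the arm showed no unexpected force while passing it.

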